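Hang the rinsed tumblers on the draining rack

TASK

Two printed tumblers have been rinsed and must drain with the others: hang the tall one that lies on the bench on the free long peg of the draining rack, and the short one that stands on the bench on the free short peg, each mouth-down and pushed fully home so that the inside of its base rests on the tip of the peg. Leave the two that already hang, and the other things on the bench, as they are.

Things in the scene. Friction and masses are not known exactly. Their poses are not given: they have to be found in the camera images.
- rack: fixed draining rack: steel board 215 mm long, 160 mm wide, rising at 35 deg away from the robot, on a rod stand over a grey drip tray. Two rows of two pegs: 92 mm apart in a row, rows 115 mm apart up the slope. Origin: underside centre; low edge (16 mm lip) faces own -x; board top face 130 mm up at the middle, 68 mm at the low edge, 192 mm at the high edge
- long_peg_front: 132 mm long peg of the front (lower) row, left or right of the short one; a tall tumbler already hangs on it. Shape and frame as long_peg_rear
- long_peg_rear: 132 mm long peg of the rear (upper) row, free; left or right of the short one. Origin: middle of its foot on the board; x, y level and turned with the rack, z up. It leaves the board square, leaning 35 deg from vertical towards own -x. Open, of two crossed U-bent 6 mm steel wires: 48 mm wide at the foot, 38 mm 16 mm below the rounded tip. A tall tumbler pushed home has its rim 11 mm off the board
- short_peg_front: 97 mm short peg of the front row, free; otherwise shape and frame as long_peg_rear. A short cup pushed home has its rim 11 mm off the board; a tall tumbler would land with its rim on the board
- short_peg_rear: 97 mm short peg of the rear row, on which a short cup already hangs; otherwise shape and frame as long_peg_rear
- long_peg_front_tip (a point): rounded tip of the long front peg, on its axis; z points along the peg away from the board (up and to the front of the rack), y is level
- long_peg_rear_tip (a point): rounded tip of the long rear peg, on its axis; z points along the peg away from the board (up and to the front of the rack), y is level
- short_peg_front_tip (a point): rounded tip of the short front peg, on its axis; z points along the peg away from the board (up and to the front of the rack), y is level
- short_peg_rear_tip (a point): rounded tip of the short rear peg, on its axis; z points along the peg away from the board (up and to the front of the rack), y is level
- tall_tumbler: the tall tumbler to hang: white coated steel, 125 mm long, straight round wall 62 mm outside, 56 mm inside, base 4 mm thick with edge chamfered 4 mm; origin in the middle of the mouth, z along the axis from the mouth out through the closed base; mass 0.13 to 0.25 kg. It lies on its side on the bench (axis level, 30 mm up), its mouth pointing away from the robot; it can roll
- short_cup: the short cup to hang: 90 mm high, wall, base and frame as tall_tumbler, mass 0.09 to 0.18 kg. It stands mouth-down on the bench
- hung_tall: tumbler like tall_tumbler that already hangs mouth-down on the front long peg, loose; not to be disturbed
- hung_short: cup like short_cup that already hangs mouth-down on the rear short peg, loose; not to be disturbed
- tall_tumbler_floor (a point): middle of the inside of the base of tall_tumbler, on the axis 121 mm from the mouth; this rests against the tip of the peg, up to 11 mm off its middle on the downhill side
- short_cup_floor (a point): middle of the inside of the base of short_cup, on the axis 86 mm from the mouth; this rests against the tip of the peg, up to 11 mm off its middle on the downhill side
- hung_tall_floor (a point): middle of the inside of the base of hung_tall, on the axis 121 mm from the mouth; this rests against the tip of the peg, up to 11 mm off its middle on the downhill side
- hung_short_floor (a point): middle of the inside of the base of hung_short, on the axis 86 mm from the mouth; this rests against the tip of the peg, up to 11 mm off its middle on the downhill side
- timer: bystander: white round kitchen timer with a red knob, 62 mm across, 52 mm high; origin underside centre, z up
- duster: bystander: compressed-air can, 65 mm across and 214 mm high with its trigger; the can's axis stands 26 mm along the body's own x from the origin (bench level), z up; the trigger and nozzle reach 85 mm back along -x from the can's axis near the top
- measure: bystander: yellow tape measure standing on edge, 82x39x63 mm; origin underside centre, z up
- mug_press: fixed black mug press, 150 mm high; origin at bench level; front 95 mm nearer the robot than the origin, back 80 mm behind it, sides 225 mm to +y and 85 mm to -y; a low black lever sticks out to 225 mm on the -y side, 31 mm nearer the robot, under 130 mm high. A large grey heat press, 530 mm high, stands to the left, from 140 mm left of the rack's middle and 350 mm ahead of the robot

How it is judged (in metres and radians):
At the end, for the whole second after the job is handed in: The tall tumbler on the rear long peg, the short cup on the front short peg, the other two still on theirs, all mouth-down: inside of the base within 16 mm of the peg tip and at most 5 mm beyond it along the peg, axes within 0.15 rad, at rest (under 20 mm/s) (distance between tall_tumbler_floor and long_peg_rear_tip below 0.016 m and z of tall_tumbler_floor in the frame of long_peg_rear_tip below 0.005 m and angle between the z axis of tall_tumbler and the z axis of long_peg_rear_tip, either way round below 0.15 rad and angle between each of tall_tumbler, short_cup, hung_tall, hung_short's own z axis and vertical below 1 rad and linear speed of each of tall_tumbler, short_cup, hung_tall, hung_short below 0.02 m/s and distance between short_cup_floor and short_peg_front_tip below 0.016 m and z of short_cup_floor in the frame of short_peg_front_tip below 0.005 m and angle between the z axis of short_cup and the z axis of short_peg_front_tip, either way round below 0.15 rad and distance between hung_tall_floor and long_peg_front_tip below 0.016 m and z of hung_tall_floor in the frame of long_peg_front_tip below 0.005 m and angle between the z axis of hung_tall and the z axis of long_peg_front_tip, either way round below 0.15 rad and distance between hung_short_floor and short_peg_rear_tip below 0.016 m and z of hung_short_floor in the frame of short_peg_rear_tip below 0.005 m and angle between the z axis of hung_short and the z axis of short_peg_rear_tip, either way round below 0.15 rad); the robot touches nothing.
It fails at once if a bystander (timer, air duster, tape measure) is pushed more than 4 cm or knocked over (distance of any of timer, duster, measure from where it was at the start of the episode above 0.04 m or angle between any of timer, duster, measure's own z axis and vertical above 0.5 rad).
It fails at once if a cup that already hangs is shifted by more than 3 cm (distance of any of hung_tall, hung_short from where it was at the start of the episode above 0.03 m).
It fails at once if a tumbler or cup falls off the bench (height (world z) of any of tall_tumbler, short_cup below -0.05 m).
It also fails if it takes over 62 s, if anything falls off the work surface, if the arm or the gripper's body presses on something with over 40 N, if the wrist force passes 120 N, or if a joint passes its speed limit or range.

ROBOT

A 6-joint arm with a two-finger parallel gripper is mounted at the origin on a cart in front of the work surface, level with it; the furniture and walls round the work are solid. World frame = base frame: x ahead of the robot, y to its left, z up, the work surface at z = 0. Lengths are in mm, angles in rad, forces in N, time in s.
With the tool pointing down it reaches from about 350 to 875 mm from the base axis. Payload 4.2 kg.
Tool frame: the origin (TCP) lies between the finger pads; the fingertips stand 14 mm ahead of it and the grasp point (between the pads) lies 5 mm behind it; z points along the fingers, y is the line along which they close (so a half turn about z gives the same grasp; the last joint's range is limited). The gripper opens to 85 mm and grips with 20 to 120 N. Pads are 22 mm wide; open, the fingers measure 114 mm over their backs; the gripper's body (76 mm by 85 mm) begins 54 mm behind the grasp point. The pads swing forward as they close: fully open they stand 13 mm farther back than shut.
Start: joints at [-1.009, 0.385, 0.008, 0, -1.194, -0.259], TCP at [186.387, -596.539, 210.812] pointing down, gripper open.
Joint ranges: [-3.14, 3.14], [-1.21, 2.06], [-1.07, 1.41], [-3.16, 2.05], [-2.99, -0.16], [-3.1, 3.1]. Speed limits (rad/s): [2.79, 2.79, 3.14, 3.14, 3.14, 3.14].

INTERFACE

Orientations are given as a unit quaternion [x, y, z, w].
In Python, from bench import * gives the robot as it stands.
- The arm moves only by the tool carry_out, never from a script. Its argument "motion" is a list of rows, each a list of 7 numbers: the turn, a rotation vector about the tool's x, y, z in rad, then the shift along the tool's x, y, z in mm, then the opening, from -1 (shut) to 1 (fully open), so that 0 is half open. A call has 1 to 5 rows; each row is the pose to reach, as a shift and turn from the pose commanded when the call began, along the tool's axes at that moment; what a row does not reach only later rows make up. A row lasts 1/8 s, in which the tool goes at most 62.5 mm and 10.7 degrees, less where a joint would pass 70% of its speed; a pose out of reach is approached as far as the arm can. A call with a gripper value outside its range is refused whole. The fingers move at their own pace and stop on an object; the grip force is fixed at half the most. Time passes only in rows, so rows that repeat a pose let the fingers close. It gives the time, the measured TCP pose, the force, the opening and the grip force at its end, in the units of the state.
- read_state(): the state, without advancing time (a new reading comes with each control period).
- get_image(name): name is "side" or "top" or "wrist"; returns a dict with "color" (400x640x3 uint8, blue, green, red), "mtx" (3x3 intrinsics, pixels), "position" and "orientation" of the camera in the world. Camera axes: x right, y down, z forward; pixel columns grow to the right and rows downward; lengths in mm; the calibration is good to about 2 mm. A picture is of the moment at which its call begins. There is no depth.
- job_done(): hands the job in; it is judged then, once.
The state is a dict: "clock": time; "joints": joint angles; "joint_vel": joint speeds; "joint_efforts": joint torques, N m; "position": TCP position; "ee_rot": TCP orientation; "contact_force": force on the tool from outside, world axes, zero at the start; "wrist_torque": the same for the moment, N m; "gripper_width": finger opening in mm; "grasp_force": force on a finger pad.
Only numpy, scipy, OpenCV 4.12 (cv2) and the standard library are available. Lean on these libraries where they do the work, as an engineer would, in place of code of your own. Each camera call takes 0.05 s, during which the arm holds its last target. There are 200 camera calls.

## Working session

There is one attempt and no reset: what is moved stays moved. The work goes in short steps, Python scripts to look and compute and a tool call to move; the robot and the scene stay as the last step left them, time stands still between calls to the robot, and variables do not carry over. Pictures are saved under pics/ and viewed, at most 10 in all, crops included, and the job is handed in when it is done.

Besides the shell and the picture viewer there is one more tool, called after "Request:" as name(argument=value, ...), one argument or row to a line, values as JSON. carry_out: Moves the arm, as the interface text tells. Its arguments: {"type":"object","properties":{"motion":{"type":"array"}},"required":["motion"]}

```bash
mkdir -p pics; ls; python3 - <<'E'
from bench import *
import cv2,numpy as np
for n in ["side","top"]:
    d=get_image(n); cv2.imwrite(f"pics/{n}0.png",d["color"]); print(n,np.round(d["mtx"],1).tolist(),d["position"],d["orientation"])
s=read_state();print(s)
E
```

```text
pics
side [[485.0, 0.0, 327.5], [0.0, 485.0, 199.9], [0.0, 0.0, 1.0]] [-253.60190617 -979.57184359 1047.62861175] [ 0.82415908 -0.34048966  0.16875368 -0.41994142]
top [[475.0, 0.0, 321.6], [0.0, 475.0, 192.9], [0.0, 0.0, 1.0]] [ 439.09974246 -161.03266405 1441.88163247] [ 0.71585342 -0.69632453  0.03035882 -0.04200437]
{'clock': 0.1, 'joints': array([-1.00938548e+00,  3.85461451e-01,  6.74539582e-03, -4.35823302e-04,
       -1.19401417e+00, -2.58585399e-01]), 'joint_vel': array([ 0.00116845, -0.00055118,  0.00322252, -0.00070896,  0.00099089,
        0.00166524]), 'joint_efforts': array([-5.19523837e-04, -3.93319130e+01,  1.88928866e+01,  4.19790834e+00,
       -2.60782137e-03,  3.69374035e-06]), 'position': array([ 186.21754842, -596.0112751 ,  209.83520189]), 'ee_rot': array([-1.50755319e-01,  9.88570613e-01,  9.67547165e-04, -1.99671890e-04]), 'contact_force': array([0.16656922, 0.43360095, 0.45220492]), 'wrist_torque': array([-0.00889097, -0.02690342,  0.02104349]), 'grasp_force': 0.0, 'gripper_width': 85.14949476278038}
```

View pics/side0.png

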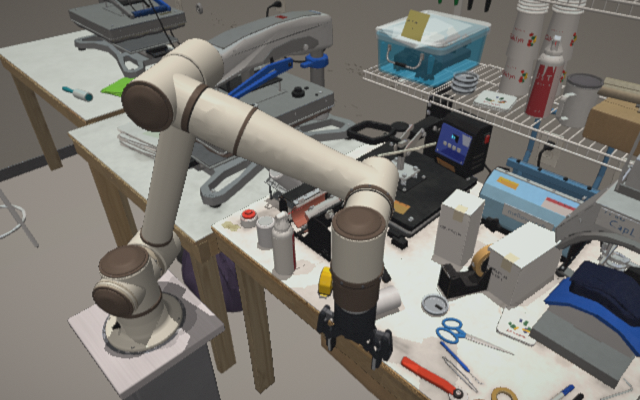

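View pics/top0.png

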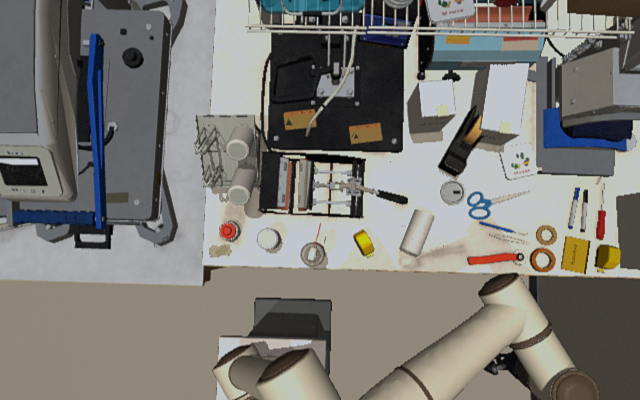

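```bash
cat > h.py <<'E'
import cv2,numpy as np
from scipy.spatial.transform import Rotation as R
from bench import *
def ray(d,u,v):
    q=np.linalg.inv(d["mtx"])@[u,v,1]; return np.array(d["position"]),R.from_quat(d["orientation"]).apply(q)
def onz(d,u,v,z):
    o,r=ray(d,u,v); return o+r*(z-o[2])/r[2]
def proj(d,P):
    c=R.from_quat(d["orientation"]).inv().apply(np.atleast_2d(P)-d["position"]); c=c@np.array(d["mtx"]).T; return c[:,:2]/c[:,2:]
def tri(pairs):
    A=np.zeros((3,3));b=np.zeros(3)
    for d,u,v in pairs:
        o,r=ray(d,u,v); r=r/np.linalg.norm(r); M=np.eye(3)-np.outer(r,r); A+=M;b+=M@o
    return np.linalg.solve(A,b)
def crop(d,x0,x1,y0,y1,k,f):
    cv2.imwrite(f,cv2.resize(d["color"][y0:y1,x0:x1],None,fx=k,fy=k,interpolation=cv2.INTER_CUBIC))
E
python3 - <<'E'
from h import *
d=get_image("top"); crop(d,190,450,105,275,3,"pics/c1.png")
g=cv2.cvtColor(d["color"],cv2.COLOR_BGR2HSV)
for n,u,v,z in [("tallA",424,211,60),("tallB",409,251,60),("cup",268,240,90),("timer",229,231,52)]: print(n,onz(d,u,v,z).round())
E
```

```text
tallA [ 536. -435.   60.]
tallB [ 419. -393.   60.]
cup [439.  11.  90.]
timer [462. 132.  52.]
```

View pics/c1.png

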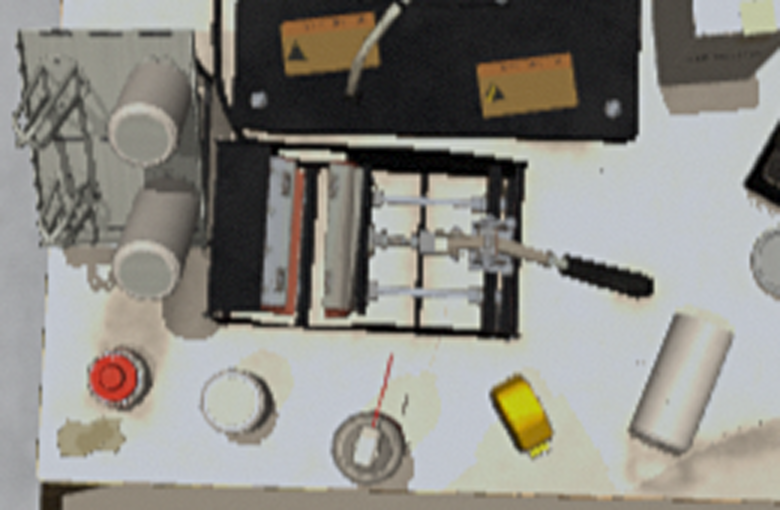

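```bash
python3 - <<'E'
from h import *
from scipy.optimize import least_squares
d=get_image("top")
c,s=np.cos(np.radians(35)),np.sin(np.radians(35))
S=np.array([c,0,s]);N=np.array([-s,0,c]);Y=np.array([0,1,0]);M=np.array([0,0,130])
pts=np.array([M+107.5*S+80*Y,M+107.5*S-80*Y,M-107.5*S+80*Y,M-107.5*S-80*Y])
pix=np.array([[20,31],[195,31],[40,243],[205,243]])/3+[190,105]
w=lambda p,P:P@R.from_euler('z',p[2]).as_matrix().T+[p[0],p[1],0]
r=least_squares(lambda p:(proj(d,w(p,pts))-pix).ravel(),[580,120,0])
print(r.x,r.fun.round(1))
ft=lambda a,b,L:M+a*57.5*S+b*46*Y+L*N
P=dict(rl=ft(1,1,132),fs=ft(-1,1,97),fl_base=ft(-1,-1,136)-6*S,rs_base=ft(1,-1,101)-6*S,rl_foot=ft(1,1,0),fs_foot=ft(-1,1,0))
for k,v in P.items():
    q=w(r.x,v[None]); print(k,q[0].round(1),((proj(d,q)[0]-[190,105])*3).round())
import bench;print([x for x in dir(bench) if x[0]!='_'])
# tall outline
g=cv2.cvtColor(d["color"],cv2.COLOR_BGR2GRAY)[195:270,390:445]
for row in (205,215,225,235,245,252): print(row,cv2.cvtColor(d["color"],cv2.COLOR_BGR2GRAY)[row,392:440].tolist())
E
```

```text
[6.82003139e+02 1.27452603e+02 9.26497004e-04] [-0.9 -0.4 -0.3  0.9  0.9 -1.   0.4  0.4]
rl [653.3 173.4 271.1] [ 24. 142.]
fs [579.2 173.4 176.5] [ 48. 243.]
fl_base [552.   81.3 205. ] [143. 273.]
rs_base [666.3  81.4 242.3] [140. 136.]
rl_foot [729.1 173.5 163. ] [60. 83.]
fs_foot [634.9 173.4  97. ] [ 72. 195.]
['IKError', 'get_image', 'job_done', 'read_state']
205 [197, 196, 195, 188, 187, 188, 188, 189, 189, 186, 156, 177, 185, 187, 189, 194, 196, 197, 197, 195, 196, 196, 198, 196, 197, 198, 196, 196, 195, 198, 197, 198, 197, 196, 198, 197, 196, 199, 197, 197, 197, 197, 198, 196, 195, 196, 197, 196]
215 [197, 197, 197, 197, 196, 196, 196, 198, 196, 195, 196, 197, 195, 196, 197, 195, 196, 196, 199, 200, 137, 94, 111, 131, 147, 156, 165, 172, 178, 183, 187, 195, 198, 196, 197, 195, 193, 184, 182, 175, 173, 167, 191, 199, 197, 197, 197, 198]
225 [196, 198, 195, 197, 197, 196, 197, 197, 198, 195, 170, 192, 176, 195, 199, 201, 136, 97, 118, 137, 149, 162, 171, 177, 180, 188, 194, 195, 197, 195, 197, 193, 189, 184, 181, 173, 164, 146, 127, 150, 197, 199, 199, 197, 197, 196, 197, 196]
235 [197, 196, 197, 198, 197, 196, 197, 196, 197, 197, 201, 200, 131, 100, 121, 142, 155, 165, 174, 182, 187, 192, 196, 197, 196, 196, 196, 194, 193, 188, 181, 174, 163, 148, 129, 151, 195, 199, 197, 196, 195, 197, 199, 196, 197, 197, 195, 196]
245 [196, 196, 196, 197, 195, 195, 198, 199, 137, 104, 124, 145, 154, 165, 175, 184, 191, 197, 197, 197, 194, 197, 196, 195, 190, 186, 180, 174, 166, 147, 128, 150, 195, 200, 198, 195, 196, 195, 195, 194, 195, 196, 196, 196, 195, 196, 194, 192]
252 [197, 198, 196, 196, 197, 195, 193, 184, 180, 184, 187, 166, 127, 119, 109, 106, 108, 105, 122, 142, 167, 173, 176, 177, 175, 167, 152, 128, 113, 171, 177, 176, 180, 182, 181, 167, 177, 165, 159, 156, 148, 147, 149, 146, 145, 143, 143, 148]
```

```bash
cat >> h.py <<'E'
def ori(yawx,tilt):
    """tool x horizontal heading yawx (deg) before tilt; tilt>0 leans tool z towards -x_heading (forward)"""
    a=np.radians(yawx); x=np.array([np.cos(a),np.sin(a),0]);z=np.array([0,0,-1.]);y=np.cross(z,x)
    return R.from_matrix(np.c_[x,y,z])*R.from_rotvec([0,-np.radians(tilt),0])
def rel(G,Rt,back=0,st=None):
    """move bringing grasp point to G (minus back mm along tool z)"""
    s=st or read_state(); R0=R.from_quat(s["ee_rot"]); zt=Rt.as_matrix()[:,2]
    T=np.array(G)+(5-back)*zt
    rv=(R0.inv()*Rt).as_rotvec(); sh=R0.inv().apply(T-s["position"])
    return rv.round(3).tolist(),sh.round(0).tolist(),(np.linalg.norm(sh)/62.5).round(1),(np.degrees(np.linalg.norm(rv))/10.7).round(1)
E
python3 - <<'E'
from h import *
d=get_image("top")
p1,p2=onz(d,419.8,225,31),onz(d,411.8,245,31)
m,b=onz(d,425.5,208.5,31),onz(d,409.5,253,31)
u=(p2-p1)/np.linalg.norm(p2-p1); yaw=np.degrees(np.arctan2(u[1],u[0]))
L=lambda q:(q-p1)@u
print(p1,p2,"yaw",yaw,"span",L(m),L(b))
mid=(L(m)+L(b))/2; G=p1+u*(mid+32); G[2]=31; print("G",G)
for t in (0,40): print(t,rel(G,ori(yaw,t),back=110))
E
```

```text
[ 496.23407561 -428.68432935   31.        ] [ 436.77577801 -405.63806219   31.        ] yaw 158.8134755720162 span -51.96887098171976 88.10834189866155
G [ 449.5486123  -410.58886238   31.        ]
0 ([0.001, -0.0, 0.673], [-307.0, 99.0, 74.0], np.float64(5.3), np.float64(3.6))
40 ([0.235, -0.672, 0.644], [-254.0, 141.0, 99.0], np.float64(4.9), np.float64(5.1))
```

Request:
carry_out(
  motion=[
    [0.235, -0.672, 0.644, -254, 141, 99, 1],
    [0.235, -0.672, 0.644, -254, 141, 99, 1],
    [0.235, -0.672, 0.644, -254, 141, 99, 1],
    [0.235, -0.672, 0.644, -254, 141, 99, 1],
    [0.235, -0.672, 0.644, -254, 141, 99, 1],
  ],
)

```text
clock: 0.88
position: [387.0, -384.7, 111.8]
ee_rot: [0.167, 0.927, -0.062, 0.331]
contact_force: [0.6, 0.1, -1.7]
gripper_width: 85.6
grasp_force: 0.0
```

```bash
python3 - <<'E'
from h import *
s=read_state(); print(s["position"],s["joints"].round(2))
G=[449.5,-410.6,31]; print(rel(G,ori(158.8,40),back=110)); print(rel(G,ori(158.8,40)))
d=get_image("wrist"); cv2.imwrite("pics/w1.png",d["color"])
print(R.from_quat(d["orientation"]).as_matrix()[:,2],d["position"])
E
```

```text
[ 387.03718224 -384.65075689  111.81510055] [-0.7   0.18 -0.52 -0.79 -0.3  -0.54]
([0.003, -0.011, 0.012], [0.0, -2.0, 0.0], np.float64(0.0), np.float64(0.1))
([0.003, -0.011, 0.012], [-1.0, -2.0, 110.0], np.float64(1.8), np.float64(0.1))
[ 0.7861628  -0.2986783  -0.54105391] [ 234.75144934 -326.21344949  187.02716457]
```

View pics/w1.png

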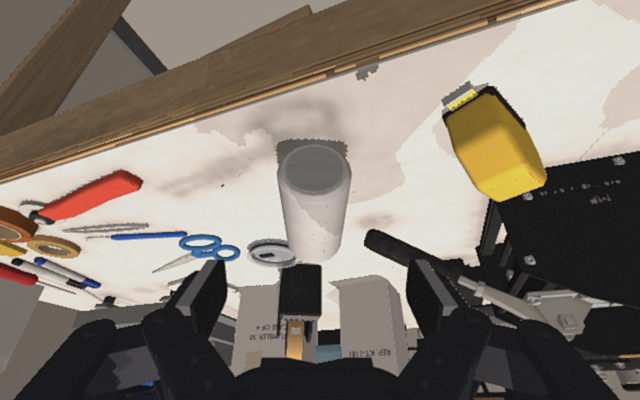

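```bash
python3 - <<'E'
from h import *
d=get_image("wrist")
b=onz(d,316,171,31); print("base inner circle ctr",b)
G=np.array([449.5,-410.6,31]); u=(ori(158.8,0).as_matrix()[:,0])
print("along,lat from G",(b-G)@u,(b-G)@np.array([-u[1],u[0],0]))
f=(proj(d,np.array([G,G+30*u,G-80*u]))).round(); print(f)
E
```

```text
base inner circle ctr [ 411.04948258 -384.23560657   31.        ]
along,lat from G 45.382344999510806 -10.675499665211333
[[304. 203.]
 [303. 183.]
 [306. 242.]]
```

```bash
python3 - <<'E'
from h import *
d=get_image("wrist"); s=read_state(); Rt=R.from_quat(s["ee_rot"]); p=s["position"]
print(proj(d,p+Rt.apply([[0,0,0],[0,0,14],[0,42,5],[0,-42,5],[0,0,110]])).round())
t=get_image("top"); print("top cam: G±", proj(t,[[449.5,-410.6,31]]))
print(Rt.inv().apply(d["position"]-p), (Rt.inv()*R.from_quat(d["orientation"])).as_matrix().round(3))
E
```

```text
[[309. 251.]
 [310. 241.]
 [381. 247.]
 [238. 247.]
 [312. 196.]]
top cam: G± [[413.52765439 240.70666133]]
[  81.04091847    4.15881962 -161.23559185] [[-0.006 -0.952 -0.305]
 [ 1.    -0.007 -0.   ]
 [-0.002 -0.305  0.952]]
```

Request:
carry_out(
  motion=[
    [0, 0, 0, 7, 0, 50, 1],
    [0, 0, 0, 7, 0, 85, 1],
    [0, 0, 0, 7, 0, 104, 1],
    [0, 0, 0, 7, 0, 104, -0.6],
    [0, 0, 0, 7, 0, 104, -1],
  ],
)

```text
clock: 1.7
position: [442.9, -408.2, 27.5]
ee_rot: [0.165, 0.928, -0.062, 0.33]
contact_force: [-7.9, 5.1, 13.6]
gripper_width: 51.9
grasp_force: 24.4
```

Request:
carry_out(
  motion=[
    [0, 0, 0, 0, 0, 0, -1],
    [0, 0, 0, 0, 0, 0, -1],
    [0, 0, 0, 0, 0, 0, -1],
  ],
)

```text
clock: 2.08
position: [442.6, -407.9, 28.0]
ee_rot: [0.165, 0.927, -0.063, 0.33]
contact_force: [-5.3, 1.5, 6.6]
gripper_width: 48.6
grasp_force: 60.3
```

```bash
python3 - <<'E'
from h import *
d=get_image("wrist"); a=d["color"]
t=get_image("top")["color"][180:280,380:470]
t=cv2.resize(t,(360,400)); cv2.imwrite("pics/w2.png",np.hstack([a[:,130:510],t]))
E
```

```text
(no output)
```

View pics/w2.png

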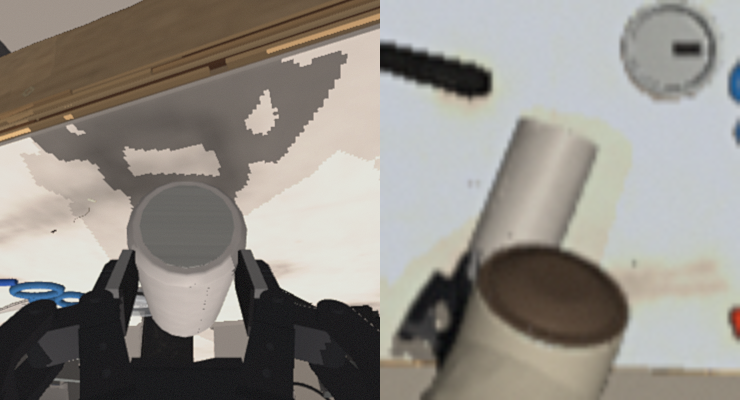

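```bash
python3 - <<'E'
from h import *
d=get_image("wrist"); s=read_state(); Rt=R.from_quat(s["ee_rot"]); p=s["position"]
f=d["mtx"][0][0]; print(f)
for u,v,w in [(317,225,93)]:
    o,r=ray(d,u,v); P=o+r*f*54/w; print("base ctr world",P.round(),"tool",Rt.inv().apply(P-p).round())
# tool-frame expectation: axis through grasp pt, base 30mm along u
x=ori(158.8,40).inv().apply(ori(158.8,0).as_matrix()[:,0]); print("u in tool",x.round(2), "exp", (np.array([0,0,-5])+30*x).round())
print(proj(d,p+Rt.apply([[0,26,9],[0,-26,9],[11,26,9],[11,-26,9],[0,31,14],[0,-31,14],[11,31,14],[11,-31,14]])).round())
E
```

```text
310.4819315505265
base ctr world [ 439. -405.   17.] tool [10.  1.  6.]
u in tool [ 0.77  0.   -0.64] exp [ 23.   0. -24.]
[[358. 239.]
 [272. 239.]
 [359. 222.]
 [271. 222.]
 [365. 236.]
 [265. 236.]
 [366. 219.]
 [264. 219.]]
```

Request:
carry_out(
  motion=[
    [0, 0, 0, 0, 0, 0, 1],
    [0, 0, 0, 0, 0, 0, 1],
    [0, 0, 0, 0, 0, 0, 1],
    [0, 0, 0, 0, 0, 8, 1],
    [0, 0, 0, 0, 0, 8, 1],
  ],
)

```text
clock: 2.85
position: [448.0, -409.4, 19.7]
ee_rot: [0.165, 0.928, -0.061, 0.329]
contact_force: [0.4, 0.1, 0.3]
gripper_width: 85.4
grasp_force: 0.0
```

Request:
carry_out(
  motion=[
    [0, 0, 0, 0, 0, 0, -1],
    [0, 0, 0, 0, 0, 0, -1],
    [0, 0, 0, 0, 0, 0, -1],
    [0, 0, 0, 0, 0, 0, -1],
  ],
)

```text
clock: 3.35
position: [447.2, -409.4, 21.1]
ee_rot: [0.165, 0.928, -0.062, 0.329]
contact_force: [-4.8, 1.1, 5.4]
gripper_width: 53.1
grasp_force: 59.5
```

```bash
python3 - <<'E'
from h import *
d=get_image("wrist"); cv2.imwrite("pics/w3.png",d["color"])
E
```

```text
(no output)
```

View pics/w3.png

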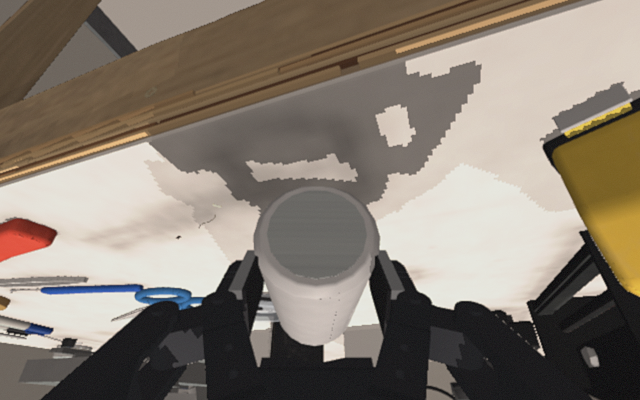

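Request:
carry_out(
  motion=[
    [0, 0, 0, 0, 0, 0, 1],
    [0, 0, 0, 0, 0, 0, 1],
    [0, 0, 0, 0, 0, 0, 1],
    [0, 0, 0, 0, 0, 7, 1],
    [0, 0, 0, 0, 0, 9, 1],
  ],
)

```text
clock: 4.03
position: [453.4, -411.4, 12.9]
ee_rot: [0.165, 0.928, -0.061, 0.329]
contact_force: [-0.2, -0.8, 0.7]
gripper_width: 85.6
grasp_force: 0.0
```

Request:
carry_out(
  motion=[
    [0, 0, 0, 0, 0, 0, -1],
    [0, 0, 0, 0, 0, 0, -1],
    [0, 0, 0, 0, 0, 0, -1],
    [0, 0, 0, 0, 0, 0, -1],
  ],
)

```text
clock: 4.53
position: [452.5, -411.3, 14.2]
ee_rot: [0.165, 0.928, -0.062, 0.329]
contact_force: [-4.0, 1.7, 5.7]
gripper_width: 57.6
grasp_force: 62.3
```

Request:
carry_out(
  motion=[
    [0, 0, 0, 0, 0, 0, 1],
    [0, 0, 0, 0, 0, 0, 1],
    [0, 0, 0, 0, 0, 0, 1],
    [0, 0, 0, 0, 0, 7, 1],
    [0, 0, 0, 0, 0, 11, 1],
  ],
)

```text
clock: 5.15
position: [459.9, -413.9, 4.5]
ee_rot: [0.165, 0.928, -0.061, 0.329]
contact_force: [0.4, -0.3, 0.3]
gripper_width: 85.3
grasp_force: 0.0
```

Request:
carry_out(
  motion=[
    [0, 0, 0, 0, 0, 0, -1],
    [0, 0, 0, 0, 0, 0, -1],
    [0, 0, 0, 0, 0, 0, -1],
    [0, 0, 0, 0, 0, 0, -1],
  ],
)

```text
clock: 5.65
position: [459.3, -413.8, 5.2]
ee_rot: [0.165, 0.928, -0.062, 0.329]
contact_force: [-3.2, 2.3, 4.3]
gripper_width: 59.7
grasp_force: 64.6
```

Request:
carry_out(
  motion=[
    [0, 0, 0, 0, 0, 0, 1],
    [0, 0, 0, 0, 0, 0, 1],
    [0, 0, 0, 0, 0, 3, 1],
    [0, 0, 0, 0, 0, 6, 1],
    [0, 0, 0, 0, 0, 8, 1],
  ],
)

```text
clock: 6.28
position: [464.5, -415.6, -1.5]
ee_rot: [0.165, 0.928, -0.062, 0.329]
contact_force: [-0.6, -0.5, -0.6]
gripper_width: 85.4
grasp_force: 0.0
```

Request:
carry_out(
  motion=[
    [0, 0, 0, 0, 0, 0, -1],
    [0, 0, 0, 0, 0, 0, -1],
    [0, 0, 0, 0, 0, 0, -1],
    [0, 0, 0, 0, 0, 0, -1],
  ],
)

```text
clock: 6.78
position: [464.1, -415.6, -0.8]
ee_rot: [0.165, 0.928, -0.062, 0.329]
contact_force: [-3.8, 2.0, 5.1]
gripper_width: 60.2
grasp_force: 64.7
```

Request:
carry_out(
  motion=[
    [0, 0, 0, -13, 0, -15, -1],
    [0, 0, 0, -26, 0, -31, -1],
    [0, 0, 0, -45, 0, -54, -1],
    [0, 0, 0, -64, 0, -77, -1],
    [0, 0, 0, -64, 0, -77, -1],
  ],
)

```text
clock: 7.4
position: [466.5, -414.7, 100.5]
ee_rot: [0.164, 0.927, -0.062, 0.33]
contact_force: [0.2, 0.3, -2.1]
gripper_width: 60.3
grasp_force: 65.3
```

```bash
python3 - <<'E'
from h import *
s=read_state(); print(s["position"],s["gripper_width"],s["contact_force"],s["wrist_torque"],s["joints"].round(2))
d=get_image("wrist")["color"]; e=get_image("side")["color"][180:380,200:520]
cv2.imwrite("pics/w4.png",np.hstack([d[100:400,160:480],cv2.resize(e,(480,300))]))
E
```

```text
[ 466.48672601 -414.69488464  100.51982205] 60.33380630946504 [ 0.24160233  0.29005237 -2.1248713 ] [0.71702465 1.56693876 0.009354  ] [-0.61  0.31 -0.4  -0.69 -0.25 -0.69]
```

View pics/w4.png

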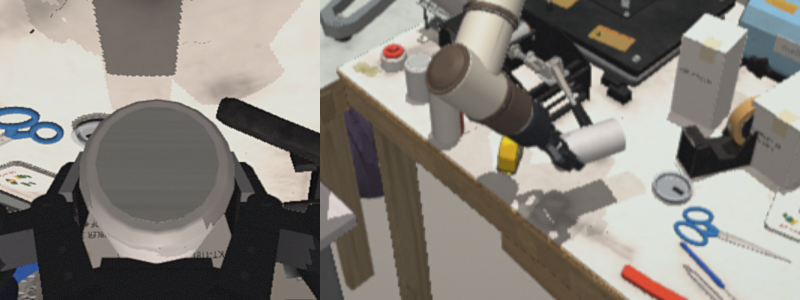

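```bash
python3 - <<'E'
from h import *
d=get_image("wrist"); s=read_state(); Rt=R.from_quat(s["ee_rot"]); p=s["position"]; f=310.5
for w,D in ((121,54),(156,62)):
    o,r=ray(d,315,262 if D==54 else 264); P=o+r*f*D/w; print((P).round(),Rt.inv().apply(P-p).round())
g=d["color"]; hsv=cv2.cvtColor(g,cv2.COLOR_BGR2GRAY); print(hsv[262,230:400:4].tolist()); print(hsv[180:350:4,315].tolist())
e=get_image("side"); u=ori(158.8,0).as_matrix()[:,0]
B=p+Rt.apply([23,0,-24]); print(proj(e,[B,B-125*u]).round())
crop(e,370,460,215,310,6,"pics/s5.png")
E
```

```text
[ 435. -403.  121.] [ 10.   1. -38.]
[ 422. -398.  127.] [ 17.   1. -52.]
[59, 75, 77, 100, 105, 115, 113, 97, 99, 99, 99, 99, 98, 100, 98, 99, 99, 98, 99, 98, 98, 100, 99, 99, 99, 100, 98, 97, 99, 100, 100, 98, 99, 98, 97, 98, 98, 103, 112, 111, 98, 79, 73]
[203, 202, 199, 197, 198, 87, 115, 96, 99, 100, 100, 99, 98, 100, 99, 98, 99, 98, 98, 97, 98, 99, 97, 97, 100, 100, 98, 99, 97, 98, 98, 95, 93, 98, 96, 100, 115, 114, 138, 187, 191, 196, 188]
[[362. 289.]
 [403. 276.]]
```

View pics/s5.png

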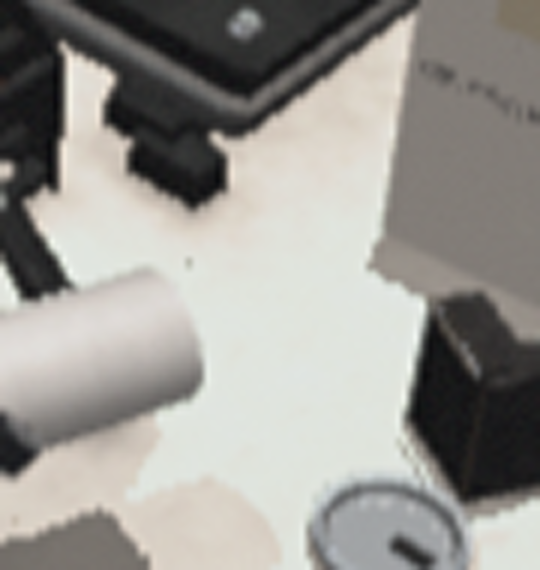

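```bash
python3 - <<'E'
from h import *
s=read_state(); Rt=R.from_quat(s["ee_rot"]); p=s["position"]; n=Rt.as_matrix()[:,1]
u=ori(158.8,0).as_matrix()[:,0]
e=get_image("side")
def pl(uu,vv):
    o,r=ray(e,uu,vv); return o+r*(((p-o)@n)/(r@n))
for q in [(398.8,270.3),(397,270.5)]:
    P=pl(*q); print("mouth",P.round(), "along u",(P-p)@u,"up",(P-p)[2])
# axis dir from edges: mid line
a,b=pl(398.8,270.3),pl(398.8-15,270.3+15*.28); print("axis elev",np.degrees(np.arctan2((b-a)[2],(b-a)@u)))
E
```

```text
mouth [ 537. -441.  126.] along u -76.81258621219466 up 28.805059640836674
mouth [ 532. -439.  127.] along u -71.08734100002187 up 30.41184584695199
axis elev 4.479874323553713
```

```bash
cat >> h.py <<'E'
RX,RY=682.,127.4; NN=np.array([-np.sin(np.radians(35)),0,np.cos(np.radians(35))])
TIPL=np.array([653.3,173.4,271.1]); TIPS=np.array([579.2,173.4,176.5])
def relF(F,Ft,Rt,st=None):
    s=st or read_state(); R0=R.from_quat(s["ee_rot"]); T=np.array(F)-Rt.apply(Ft)
    rv=(R0.inv()*Rt).as_rotvec(); sh=R0.inv().apply(T-s["position"])
    print("TCP",T.round(),rv.round(3).tolist(),sh.round(0).tolist(),(np.linalg.norm(sh)/62.5).round(1),(np.degrees(np.linalg.norm(rv))/10.7).round(1))
    st2=dict(s); st2["position"]=T; st2["ee_rot"]=Rt.as_quat(); return st2
FT=[15.3,0,-53.3]
E
python3 - <<'E'
from h import *
s=relF([420,-330,400],FT,ori(165,10))
s=relF([440,-80,460],FT,ori(175,-8),s)
s=relF(TIPL+190*NN,FT,ori(180,-13),s)
E
```

```text
TCP [ 443. -336.  350.] [-0.043, 0.505, -0.084] [-123.0, 65.0, -227.0] 4.3 2.8
TCP [448. -81. 405.] [-0.003, 0.313, -0.175] [52.0, 248.0, -65.0] 4.2 1.9
TCP [547. 173. 371.] [0.016, 0.087, -0.086] [-81.0, 262.0, 23.0] 4.4 0.7
```

Request:
carry_out(
  motion=[
    [-0.043, 0.505, -0.084, -123, 65, -227, -1],
    [-0.043, 0.505, -0.084, -123, 65, -227, -1],
    [-0.043, 0.505, -0.084, -123, 65, -227, -1],
    [-0.043, 0.505, -0.084, -123, 65, -227, -1],
    [-0.043, 0.505, -0.084, -123, 65, -227, -1],
  ],
)

```text
clock: 8.28
position: [446.4, -339.6, 339.3]
ee_rot: [0.129, 0.988, -0.012, 0.086]
contact_force: [0.7, 0.4, -2.3]
gripper_width: 60.3
grasp_force: 65.5
```

Request:
carry_out(
  motion=[
    [-0.003, 0.313, -0.175, 52, 248, -65, -1],
    [-0.003, 0.313, -0.175, 52, 248, -65, -1],
    [-0.003, 0.313, -0.175, 52, 248, -65, -1],
    [-0.003, 0.313, -0.175, 52, 248, -65, -1],
    [-0.003, 0.313, -0.175, 52, 248, -65, -1],
  ],
)

```text
clock: 8.9
position: [449.4, -81.1, 393.6]
ee_rot: [0.041, 0.997, 0.003, -0.068]
contact_force: [0.6, -0.6, -2.5]
gripper_width: 60.1
grasp_force: 65.6
```

```bash
python3 - <<'E'
from h import *
print(read_state()["joints"].round(2))
s=relF(TIPL+190*NN,FT,ori(180,-13))
E
```

```text
[ 0.16  0.09  0.07 -0.03 -1.68 -1.81]
TCP [547. 173. 371.] [0.015, 0.091, -0.081] [-79.0, 262.0, 12.0] 4.4 0.7
```

Request:
carry_out(
  motion=[
    [0.015, 0.091, -0.081, -79, 262, 12, -1],
    [0.015, 0.091, -0.081, -79, 262, 12, -1],
    [0.015, 0.091, -0.081, -79, 262, 12, -1],
    [0.015, 0.091, -0.081, -79, 262, 12, -1],
    [0.015, 0.091, -0.081, -79, 262, 12, -1],
  ],
)

```text
clock: 9.52
position: [548.7, 172.8, 367.0]
ee_rot: [0.001, 0.993, -0.001, -0.116]
contact_force: [0.8, -0.7, -1.6]
gripper_width: 60.1
grasp_force: 65.8
```

```bash
python3 - <<'E'
from h import *
s=read_state(); print(s["position"],s["joints"].round(2))
Rt=R.from_quat(s["ee_rot"]);F=s["position"]+Rt.apply(FT)
t=get_image("top"); e=get_image("side")
pts=[F+4*NN,F-121*NN,TIPL,TIPS]
print(proj(t,pts).round(),proj(e,pts).round())
A=cv2.resize(t["color"][80:230,170:300],None,fx=3,fy=3); B=cv2.resize(e["color"][150:300,210:350],None,fx=3,fy=3)
cv2.imwrite("pics/p6.png",np.hstack([A,B]))
E
```

```text
[548.65528079 172.7548562  366.99410468] [ 0.52  0.37  0.39 -0.12 -1.79 -2.11]
[[176. 189.]
 [191. 164.]
 [198. 152.]
 [206. 186.]] [[250.  98.]
 [270. 121.]
 [280. 131.]
 [265. 163.]]
```

View pics/p6.png

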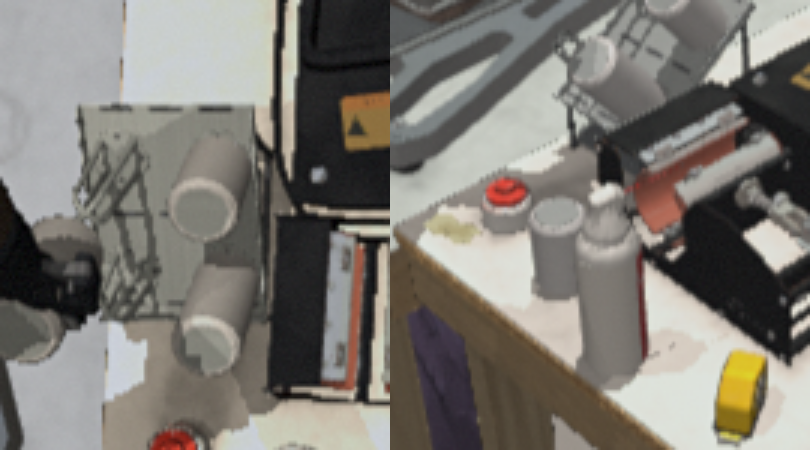

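```bash
python3 - <<'E'
from h import *
s=read_state();Rt=R.from_quat(s["ee_rot"]);F=s["position"]+Rt.apply(FT)
c0,c1=F+4*NN,F-121*NN
for n in ("top","side"):
    d=get_image(n); a=d["color"]; b=cv2.imread(f"pics/{n}0.png")
    g=cv2.cvtColor(a,cv2.COLOR_BGR2GRAY); hs=cv2.cvtColor(a,cv2.COLOR_BGR2HSV)
    q=proj(d,[c0,c1]); m0=q.mean(0)
    # predicted cone of silhouettes
    print(n,q.round(1).tolist())
    x0,y0=(m0-32).astype(int); ROI=g[y0:y0+64,x0:x0+64]
    segs=cv2.createLineSegmentDetector().detect(cv2.resize(ROI,None,fx=3,fy=3,interpolation=cv2.INTER_CUBIC))[0]
    pa=np.degrees(np.arctan2(*(q[1]-q[0])[::-1]))%180
    for l in segs[:,0]/3+np.array([x0,y0,x0,y0]):
        L=np.hypot(l[2]-l[0],l[3]-l[1]); an=np.degrees(np.arctan2(l[3]-l[1],l[2]-l[0]))%180
        if L>7 and min(abs(an-pa),180-abs(an-pa))<25: print(l.round(1),"len",L.round(),"ang",an.round(),"pred",pa.round())
E
```

```text
top [[176.0, 188.9], [191.5, 163.8]]
[192.8 190.  189.5 197.3] len 8.0 ang 115.0 pred 122.0
[205.2 161.7 204.  168.7] len 7.0 ang 100.0 pred 122.0
[199.2 151.4 203.6 145.4] len 8.0 ang 126.0 pred 122.0
[206.2 180.7 209.8 172.7] len 9.0 ang 114.0 pred 122.0
[208.  169.7 205.7 177.1] len 8.0 ang 108.0 pred 122.0
[205.2 172.7 208.4 165.5] len 8.0 ang 114.0 pred 122.0
side [[249.7, 98.0], [270.5, 120.6]]
[236.7 100.3 246.5 106.9] len 12.0 ang 34.0 pred 47.0
[255.2 117.3 246.4 108.2] len 13.0 ang 46.0 pred 47.0
[274.4 108.  277.4 116.4] len 9.0 ang 71.0 pred 47.0
[266.8 100.7 274.1 108. ] len 10.0 ang 45.0 pred 47.0
```

```bash
python3 - <<'E'
from h import *
T=TIPL+[3,0,1]
for k in (145,95,40,0): relF(T+k*NN,FT,ori(180,-13))
E
```

```text
TCP [576. 173. 336.] [-0.002, -0.002, -0.006] [-35.0, 4.0, 27.0] 0.7 0.0
TCP [605. 173. 295.] [-0.002, -0.002, -0.006] [-72.0, 5.0, 60.0] 1.5 0.0
TCP [636. 173. 249.] [-0.002, -0.002, -0.006] [-113.0, 5.0, 97.0] 2.4 0.0
TCP [659. 173. 217.] [-0.002, -0.002, -0.006] [-143.0, 5.0, 123.0] 3.0 0.0
```

Request:
carry_out(
  motion=[
    [0, 0, 0, -35, 4, 27, -1],
    [0, 0, 0, -35, 4, 27, -1],
    [0, 0, 0, -54, 4, 44, -1],
    [0, 0, 0, -72, 4, 60, -1],
    [0, 0, 0, -72, 4, 60, -1],
  ],
)

```text
clock: 10.35
position: [604.0, 173.2, 292.3]
ee_rot: [0.003, 0.993, -0.002, -0.116]
contact_force: [-0.4, 0.5, -1.8]
gripper_width: 60.3
grasp_force: 65.8
```

```bash
python3 - <<'E'
from h import *
T=TIPL+[3,0,1]
for k in (60,30,0): relF(T+k*NN,FT,ori(180,-13))
s=read_state(); print(s["position"],s["contact_force"],s["wrist_torque"])
E
```

```text
TCP [625. 173. 266.] [-0.003, -0.006, -0.006] [-26.0, 0.0, 21.0] 0.5 0.0
TCP [642. 173. 241.] [-0.003, -0.006, -0.006] [-49.0, 1.0, 41.0] 1.0 0.0
TCP [659. 173. 217.] [-0.003, -0.006, -0.006] [-71.0, 1.0, 61.0] 1.5 0.0
[604.04212924 173.24207801 292.32234821] [-0.35458143  0.4669808  -1.84571854] [-0.00285389 -0.52873947 -0.05663349]
```

No contact so far (about 26 mm in). Continue in stages.

Request:
carry_out(
  motion=[
    [0, 0, 0, -13, 0, 10, -1],
    [0, 0, 0, -26, 0, 21, -1],
    [0, 0, 0, -38, 0, 31, -1],
    [0, 0, 0, -49, 0, 41, -1],
  ],
)

```text
clock: 10.85
position: [642.5, 173.9, 243.2]
ee_rot: [0.002, 0.993, -0.001, -0.115]
contact_force: [-2.9, 1.1, -1.9]
gripper_width: 60.3
grasp_force: 66.1
```

Request:
carry_out(
  motion=[
    [0, 0, 0, -8, 0, 7, -1],
    [0, 0, 0, -14, 0, 12, -1],
    [0, 0, 0, -14, 0, 12, -1],
  ],
)

```text
clock: 11.22
position: [653.3, 174.0, 227.5]
ee_rot: [0.002, 0.993, -0.001, -0.115]
contact_force: [-1.8, 3.0, -7.9]
gripper_width: 60.1
grasp_force: 66.3
```

Request:
carry_out(
  motion=[
    [0, 0, 0, -4, 0, 3, -1],
    [0, 0, 0, -7, 0, 6, -1],
    [0, 0, 0, -7, 0, 6, -1],
  ],
)

```text
clock: 11.6
position: [657.8, 174.1, 222.0]
ee_rot: [0.002, 0.993, -0.001, -0.115]
contact_force: [-5.9, 3.4, -4.0]
gripper_width: 60.0
grasp_force: 66.7
```

```bash
python3 - <<'E'
from h import *
T=TIPL+[3,0,1]
relF(T,FT,ori(180,-13))
s=read_state(); print(s["position"],s["contact_force"],s["wrist_torque"])
E
```

```text
TCP [659. 173. 217.] [-0.001, -0.004, -0.003] [-3.0, -1.0, 5.0] 0.1 0.0
[657.78149714 174.12515482 222.04056203] [-5.89697877  3.40928373 -4.04338097] [ 1.23138503  1.31668656 -0.00988075]
```

Request:
carry_out(
  motion=[
    [0, 0, 0, -3, 0, 3, -1],
    [0, 0, 0, -5, 0, 5, -1],
    [0, 0, 0, -5, 0, 5, -1],
  ],
)

```text
clock: 11.98
position: [661.4, 174.2, 216.4]
ee_rot: [0.001, 0.993, -0.001, -0.115]
contact_force: [-6.0, 3.4, -2.4]
gripper_width: 60.4
grasp_force: 66.7
```

Request:
carry_out(
  motion=[
    [0, 0, 0, -2, 0, 2, -1],
    [0, 0, 0, -4, 0, 3, -1],
    [0, 0, 0, -4, 0, 3, -1],
  ],
)

```text
clock: 12.35
position: [662.4, 174.1, 215.0]
ee_rot: [0.001, 0.993, -0.001, -0.117]
contact_force: [-12.9, 4.2, 4.2]
gripper_width: 60.3
grasp_force: 67.1
```

Request:
carry_out(
  motion=[
    [0, 0, 0, 0, 0, 0, 0.75],
    [0, 0, 0, 0, 0, 0, 0.75],
    [0, 0, 0, 0, 0, 0, 0.75],
  ],
)

```text
clock: 12.72
position: [667.0, 172.8, 213.2]
ee_rot: [0.003, 0.994, -0.001, -0.112]
contact_force: [0.2, -0.1, 0.8]
gripper_width: 74.5
grasp_force: 0.0
```

```bash
python3 - <<'E'
from h import *
d=get_image("wrist");s=read_state();Rt=R.from_quat(s["ee_rot"])
print(s["gripper_width"],s["contact_force"])
g=cv2.cvtColor(d["color"],cv2.COLOR_BGR2GRAY); print(g[262,200:430:5].tolist())
E
```

```text
74.67751363616591 [ 0.04864301 -0.76319832 -0.90719505]
[94, 92, 88, 83, 99, 98, 29, 27, 120, 134, 156, 161, 137, 138, 140, 141, 142, 115, 116, 114, 114, 115, 115, 114, 114, 115, 115, 115, 116, 115, 115, 115, 115, 115, 114, 114, 133, 133, 118, 116, 25, 81, 85, 143, 221, 222]
```

Request:
carry_out(
  motion=[
    [0, 0, 0, 0, 0, -25, 0.75],
    [0, 0, 0, 0, 0, -60, 0.75],
    [0, 0, 0, 0, 0, -120, 0.75],
    [0, 0, 0, 0, 0, -180, 0.75],
    [0, 0, 0, 0, 0, -180, 0.75],
  ],
)

```text
clock: 13.4
position: [709.3, 173.0, 394.3]
ee_rot: [0.003, 0.994, 0.001, -0.106]
contact_force: [0.5, 0.6, 0.1]
gripper_width: 75.0
grasp_force: 0.0
```

Request:
carry_out(
  motion=[
    [0, 0, 0, 100, -62, 0, 1],
    [0, 0, 0, 200, -124, 0, 1],
    [0, 0, 0, 200, -165, 0, 1],
    [0, 0, 0, 200, -165, 0, 1],
    [0, 0, 0, 200, -165, 0, 1],
  ],
)

```text
clock: 14.02
position: [508.6, 6.8, 435.9]
ee_rot: [0.004, 0.994, -0.001, -0.111]
contact_force: [0.1, 0.1, -0.4]
gripper_width: 85.7
grasp_force: 0.0
```

```bash
python3 - <<'E'
from h import *
s=read_state(); print(s["position"],s["joints"].round(2))
t=get_image("top"); w=get_image("wrist")
S=np.array([.819,0,.574])
for k in (0,6,11): print(k,"base pred",((proj(t,[TIPL+4*NN-k*S])[0]-[170,80])*3).round(),"wrist cup pred",proj(w,[[445,11,90]]).round())
A=cv2.resize(t["color"][80:230,170:300],None,fx=3,fy=3); B=cv2.resize(w["color"],(400,250)); B=np.vstack([B,np.zeros((200,400,3),np.uint8)])
cv2.imwrite("pics/p7.png",np.hstack([A,B]))
E
```

```text
[508.6249231    6.79971884 435.90196308] [ 0.29  0.24  0.36 -0.07 -1.9  -1.88]
0 base pred [ 82. 219.] wrist cup pred [[319. 160.]]
6 base pred [ 83. 225.] wrist cup pred [[319. 160.]]
11 base pred [ 84. 231.] wrist cup pred [[319. 160.]]
```

View pics/p7.png

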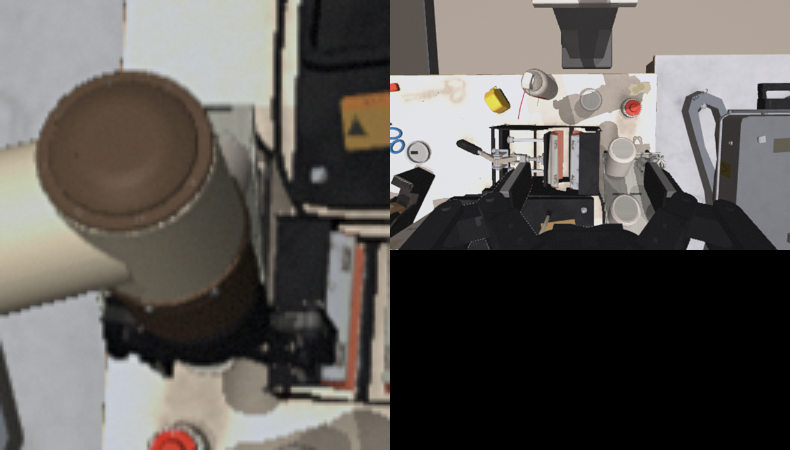

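```bash
python3 - <<'E'
from h import *
t=get_image("top"); e=get_image("side"); w=get_image("wrist")
def circ(img,x,y,r0,r1,h=22):
    g=cv2.cvtColor(img,cv2.COLOR_BGR2GRAY)[y-h:y+h,x-h:x+h]; k=6
    c=cv2.HoughCircles(cv2.GaussianBlur(cv2.resize(g,None,fx=k,fy=k,interpolation=cv2.INTER_CUBIC),(0,0),4),cv2.HOUGH_GRADIENT,1.5,20,param1=60,param2=15,minRadius=int(r0*k),maxRadius=int(r1*k))
    return [] if c is None else (c[0][:4]/k+[x-h,y-h,0]).round(1)
top=cv2.imread("pics/top0.png")
for c in circ(top,268,239,10,12.5): print("top",c,onz(t,c[0],c[1],90).round(1))
for c in circ(w["color"],323,157,14,24,34): print("wrist",c,onz(w,c[0],c[1],90).round(1))
# side: cup top ellipse at crop c? p6 side crop: centre ~ (557-390,213)/3+(210,150)
print("side",onz(e,265.7,221.5,90).round(1), "duster",onz(t,312,255,200).round())
for z in (20,160): relF([445,11,50+z],[0,0,-5],ori(180,-25))
E
```

```text
top [270.4 238.9  10.3] [442.7   4.7  90. ]
top [265.4 237.6  12.3] [445.9  19.1  90. ]
top [271.1 242.1  10.7] [433.7   2.4  90. ]
side [442.8  13.5  90. ] duster [ 404. -118.  200.]
TCP [443.  11.  65.] [-0.001, 0.206, -0.004] [-16.0, 1.0, 373.0] 6.0 1.1
TCP [443.  11. 205.] [-0.001, 0.206, -0.004] [16.0, 1.0, 236.0] 3.8 1.1
```

Request:
carry_out(
  motion=[
    [-0.001, 0.206, -0.004, 14, 1, 236, 1],
    [-0.001, 0.206, -0.004, 14, 1, 236, 1],
    [-0.001, 0.206, -0.004, 14, 1, 236, 1],
    [-0.001, 0.206, -0.004, 14, 1, 236, 1],
    [-0.001, 0.206, -0.004, 14, 1, 236, 1],
  ],
)

```text
clock: 14.9
position: [442.0, 10.5, 203.3]
ee_rot: [0.0, 0.975, -0.001, -0.22]
contact_force: [0.0, 0.5, 1.3]
gripper_width: 85.2
grasp_force: 0.0
```

```bash
python3 - <<'E'
from h import *
w=get_image("wrist"); s=read_state(); print(s["position"],s["joints"].round(2))
p=proj(w,[[443.5,11.5,90]])[0]; print(p)
g=cv2.cvtColor(w["color"],cv2.COLOR_BGR2GRAY); u,v=p.astype(int)
print(g[v,u-70:u+70:3].tolist()); print(g[v-60:v+60:3,u].tolist())
cv2.imwrite("pics/x.png",w["color"])
for z in (75,50): relF([443.5,11.5,z],[0,0,-5],ori(180,-25))
E
```

```text
[444.66309638  10.56593939 205.85355477] [ 0.3   0.33 -0.11 -0.12 -1.54 -1.84]
[317.47709269 244.66865075]
[137, 137, 136, 136, 136, 134, 134, 134, 136, 135, 135, 136, 137, 135, 125, 106, 135, 115, 111, 114, 113, 117, 114, 116, 113, 139, 138, 142, 143, 141, 142, 140, 145, 149, 161, 129, 169, 169, 166, 165, 167, 168, 167, 165, 164, 163, 161]
[220, 221, 220, 218, 222, 227, 228, 227, 227, 163, 162, 169, 212, 226, 225, 225, 225, 227, 211, 110, 114, 115, 115, 115, 114, 114, 113, 113, 116, 126, 131, 112, 133, 133, 148, 164, 163, 161, 160, 160]
TCP [441.  12.  70.] [-0.002, -0.001, -0.0] [-54.0, 1.0, 124.0] 2.2 0.0
TCP [441.  12.  45.] [-0.002, -0.001, -0.0] [-65.0, 1.0, 147.0] 2.6 0.0
```

```bash
python3 - <<'E'
import cv2,numpy as np
g=cv2.cvtColor(cv2.imread("pics/x.png"),cv2.COLOR_BGR2GRAY)
print("     "+" ".join(f"{u:3d}" for u in range(260,376,4)))
for v in range(196,300,4): print(v,' '.join(f"{x:3d}" for x in g[v,260:376:4]))
E
```

```text
260 264 268 272 276 280 284 288 292 296 300 304 308 312 316 320 324 328 332 336 340 344 348 352 356 360 364 368 372
196 215 215 217 219 221 220 219 222 221 219 219 220 220 220 223 227 226 225 226 226 226 226 226 226 226 214 163 160 165
200 214 216 217 220 221 219 220 220 220 219 223 222 227 227 226 226 226 226 226 226 225 225 225 226 226 227 161 161 162
204 217 217 218 220 220 219 219 223 223 227 226 227 227 226 226 227 226 227 226 226 227 227 227 226 226 226 214 160 164
208 218 217 218 219 226 227 227 227 226 226 225 227 226 228 227 227 226 226 226 226 226 226 227 227 226 226 228 162 164
212 219 220 220 220 226 226 226 227 225 225 225 227 211 160 163 161 185 229 227 226 227 226 226 225 226 227 227 165 165
216 220 220 220 220 223 227 226 227 227 226 213 161 160 156 160 163 166 162 178 229 227 227 227 226 226 226 226 202 165
220 220 136 195 221 220 226 226 225 226 212 164 146 162 227 222 211 211 228 219 170 194 211 227 226 226 226 227 228 167
224 198 137 132 223 221 219 227 226 227 161 142 200 198 212 225 227 225 222 221 227 200 173 222 227 226 226 226 227 163
228 136 135 134 227 212 
[... 1435 characters left out ...]
 136 136 136 134 131 131 132 134 124 112 113 113 113 110 122 153 166 164 166 167 166 166 165 161 163
280 136 134 133 133 135 136 136 134 131 132 132 134 129 130 133 134 148 168 166 166 166 164 166 167 168 168 166 161 162
284 133 132 131 129 131 130 132 131 131 131 130 132 131 132 131 148 164 164 164 165 164 163 165 165 167 166 166 164 160
288 132 130 128 128 128 129 129 131 130 129 130 130 131 138 166 164 162 164 164 163 163 163 166 166 166 165 165 164 161
292 129 129 129 126 126 127 128 128 129 131 129 130 129 130 164 161 160 164 163 164 164 164 165 166 167 166 163 163 160
296 128 126 127 124 124 126 131 129 126 128 127 126 125 129 161 160 159 158 162 163 160 162 163 162 167 164 163 163 162
```

Request:
carry_out(
  motion=[
    [0, 0, 0, -25, 1, 57, 1],
    [0, 0, 0, -45, 1, 102, 1],
    [0, 0, 0, -58, 1, 132, 1],
    [0, 0, 0, -65, 1, 147, 1],
    [0, 0, 0, -65, 1, 147, 1],
  ],
)

```text
clock: 15.58
position: [443.0, 11.6, 46.3]
ee_rot: [0.0, 0.977, -0.0, -0.215]
contact_force: [0.1, -0.4, 0.2]
gripper_width: 85.1
grasp_force: 0.0
```

Request:
carry_out(
  motion=[
    [0, 0, 0, 0, 0, 0, -1],
    [0, 0, 0, 0, 0, 0, -1],
    [0, 0, 0, 0, 0, 0, -1],
    [0, 0, 0, 0, 0, 0, -1],
  ],
)

```text
clock: 16.08
position: [443.5, 11.8, 48.3]
ee_rot: [-0.0, 0.977, 0.0, -0.213]
contact_force: [0.5, 1.6, 6.8]
gripper_width: 55.6
grasp_force: 58.9
```

```bash
python3 - <<'E'
from h import *
w=get_image("wrist"); s=read_state(); print(s["position"],s["gripper_width"],s["contact_force"],s["joints"].round(2),proj(w,[[443.5,11.5,90]]))
g=cv2.cvtColor(w["color"],cv2.COLOR_BGR2GRAY)
print("     "+" ".join(f"{u:3d}" for u in range(230,410,8)))
for v in range(150,340,8): print(v,' '.join(f"{x:3d}" for x in g[v,230:410:8]))
E
```

```text
[443.48366185  11.77580813  48.24380859] 55.60201183095552 [1.3633625  1.39874118 6.33262129] [ 0.3   0.51 -0.29 -0.13 -1.19 -1.79] [[314.9530238  243.84651769]]
     230 238 246 254 262 270 278 286 294 302 310 318 326 334 342 350 358 366 374 382 390 398 406
150 223 222 224 217 219 220 219 218 217 217 217 216 218 217 217 216 216 216 217 195 129 131 133
158 212 215 217 217 218 220 216 218 216 217 215 216 216 217 216 215 215 214 215 216 130 126 129
166 214 217 218 216 217 218 215 217 217 217 214 218 217 218 216 216 213 213 213 214 195 127 128
174 215 217 217 216 217 216 215 216 216 215 214 218 217 218 216 217 214 216 216 215 213 128 128
182 214 216 217 217 216 216 212 211 148 133 140 143 140 137 220 218 217 215 215 216 214 125 129
190 216 218 218 217 217 216 194 142 206 212 212 211 212 212 169 146 220 216 214 216 217 216 130
198 216 218 217 218 218 158 188 185 186 193 194 192 190 189 203 216 155 217 216 217 218 217 126
206 218 218 218 216 185 178 181 186 187 194 193 190 190 191 189 192 219 158 217 217 217 217 223
214 217 218 218 217 142 210 185 191 188 192 195 194 193 197 195 195 199 2
[... 762 characters left out ...]
 224 225 113  16 100  96  29
286  98  99  20  26 118 113 128 113 113 112 113 112 112 110 206 116 130 109  22  21  25  75  42
294  38 160  18  18 135 115 114 129 119 111 112 111 111 114 132 129 108 161  31  21  34 103  30
302  32  23  14  20 134 129 122 107 122 131 131 132 131 130 112 108 161 159 167  24  32  26  29
310  25  22  22  54 129 131 128 128 125 110 109 108 110 110 133 159 157 159 161  24  29  30  33
318  24  25  17 128 127 129 128 127 126 129 131 129 127 130 130 130 128 160 160  18  27  25  26
326  31  32  26 125 127 128 126 127 124 126 128 129 127 129 132 129 129 158 159 140  29  32  25
334  32  32  24 123 128 127 123 123 121 122 127 125 124 125 127 125 126 152 155 159  33  29  31
```

Request:
carry_out(
  motion=[
    [0, 0, 0, 0, 0, 0, 1],
    [0, 0, 0, 0, 0, 0, 1],
    [0, 0, 0, 5, 0, 10, 1],
    [0, 0, 0, 10, 0, 20, 1],
    [0, 0, 0, 10, 0, 29, 1],
  ],
)

```text
clock: 16.75
position: [419.0, 11.2, 23.2]
ee_rot: [0.0, 0.976, -0.0, -0.216]
contact_force: [-0.2, 0.5, 0.2]
gripper_width: 85.3
grasp_force: 0.0
```

Request:
carry_out(
  motion=[
    [0, 0, 0, 0, 0, 0, 1],
    [0, 0, 0, 0, 0, 0, -1],
    [0, 0, 0, 0, 0, 0, -1],
    [0, 0, 0, 0, 0, 0, -1],
    [0, 0, 0, 0, 0, 0, -1],
  ],
)

```text
clock: 17.38
position: [421.2, 11.6, 24.4]
ee_rot: [0.0, 0.977, 0.0, -0.214]
contact_force: [1.3, 0.9, 5.9]
gripper_width: 60.4
grasp_force: 65.2
```

```bash
cat >> h.py <<'E'
FC=[5.4,0,-65.3]
E
python3 - <<'E'
from h import *
T=TIPS+[3,0,1]
s=relF([443.5,11.5,150],FC,ori(180,-24.6))
s=relF([450,11.5,370],FC,ori(180,10.4),s)
s=relF(T+200*NN,FC,ori(180,10.4),s)
E
```

```text
TCP [421.  12.  88.] [0.001, -0.002, -0.0] [27.0, -0.0, -58.0] 1.0 0.0
TCP [467.  11. 307.] [-0.0, -0.611, 0.0] [49.0, 0.0, -218.0] 3.6 3.3
TCP [485. 173. 278.] [0.0, 0.0, 0.0] [-12.0, 162.0, 31.0] 2.6 0.0
```

Request:
carry_out(
  motion=[
    [0, 0, 0, 14, 0, -29, -1],
    [0, 0, 0, 27, 0, -58, -1],
    [0, 0, 0, 27, 0, -58, -1],
  ],
)

```text
clock: 17.75
position: [421.3, 11.5, 89.1]
ee_rot: [0.0, 0.977, 0.001, -0.213]
contact_force: [-0.6, 0.5, -2.4]
gripper_width: 60.2
grasp_force: 65.3
```

Request:
carry_out(
  motion=[
    [0, -0.611, 0, 49, 0, -218, -1],
    [0, -0.611, 0, 49, 0, -218, -1],
    [0, -0.611, 0, 49, 0, -218, -1],
    [0, -0.611, 0, 49, 0, -218, -1],
    [0, -0.611, 0, 49, 0, -218, -1],
  ],
)

```text
clock: 18.38
position: [467.1, 11.5, 308.0]
ee_rot: [0.0, 0.996, 0.001, 0.091]
contact_force: [-0.4, -0.2, -2.3]
gripper_width: 60.3
grasp_force: 65.4
```

```bash
python3 - <<'E'
from h import *
T=TIPS+[3,0,1]; s=read_state(); print(s["joints"].round(2),s["contact_force"],s["gripper_width"])
s=relF(T+200*NN,FC,ori(180,10.4))
E
```

```text
[ 0.43 -0.06 -0.33  0.08 -1.13 -2.03] [-0.36701974 -0.24160059 -2.29841092] 60.26250954472902
TCP [485. 173. 278.] [0.002, -0.0, -0.001] [-12.0, 162.0, 33.0] 2.6 0.0
```

Request:
carry_out(
  motion=[
    [0, 0, 0, -12, 62, 10, -1],
    [0, 0, 0, -12, 124, 20, -1],
    [0, 0, 0, -12, 162, 33, -1],
    [0, 0, 0, -12, 162, 33, -1],
  ],
)

```text
clock: 18.88
position: [483.4, 174.7, 270.7]
ee_rot: [-0.001, 0.996, -0.003, 0.084]
contact_force: [-0.2, -1.0, -1.4]
gripper_width: 60.3
grasp_force: 65.6
```

```bash
cat > chk.py <<'E'
from h import *
def lines(names,c0,c1,tol=20,L0=6,h=32):
  for n in names:
    d=get_image(n); g=cv2.cvtColor(d["color"],cv2.COLOR_BGR2GRAY); q=proj(d,[c0,c1])
    print(n,q.round(1).tolist()); x0,y0=np.maximum((q.mean(0)-h).astype(int),0)
    segs=cv2.createLineSegmentDetector().detect(cv2.resize(g[y0:y0+2*h,x0:x0+2*h],None,fx=3,fy=3,interpolation=cv2.INTER_CUBIC))[0]
    pa=np.degrees(np.arctan2(*(q[1]-q[0])[::-1]))%180; nv=np.array([-np.sin(np.radians(pa)),np.cos(np.radians(pa))])
    for l in segs[:,0]/3+np.array([x0,y0,x0,y0]):
        L=np.hypot(l[2]-l[0],l[3]-l[1]); an=np.degrees(np.arctan2(l[3]-l[1],l[2]-l[0]))%180
        off=((l[:2]+l[2:])/2-q.mean(0))@nv
        if L>L0 and min(abs(an-pa),180-abs(an-pa))<tol and abs(off)<20: print(l.round(1),"len",L.round(),"ang",an.round(),"pred",pa.round(),"off",off.round(1))
E
python3 - <<'E'
from chk import *
s=read_state();Rt=R.from_quat(s["ee_rot"]);F=s["position"]+Rt.apply(FC)
print(s["position"]); lines(("top","side"),F+4*NN,F-86*NN)
t=get_image("top"); S=np.array([.819,0,.574])
g=cv2.cvtColor(t["color"],cv2.COLOR_BGR2GRAY); b=proj(t,[TIPL+4*NN-6*S])[0]; print("tall base pred",b)
u,v=b.astype(int); print("     "+" ".join(f"{x:3d}" for x in range(u-20,u+21,2)))
for y in range(v-20,v+21,2): print(y,' '.join(f"{x:3d}" for x in g[y,u-20:u+21:2]))
for k in (110,60,20,0): relF(TIPS+[3,0,1]+k*NN,FC,ori(180,10.4))
E
```

```text
[483.44060163 174.65466703 270.74241689]
top [[184.9, 226.6], [195.0, 206.8]]
[191.3 233.6 182.3 244.3] len 14.0 ang 130.0 pred 117.0 off -7.2
[199.5 229.9 194.  235.1] len 8.0 ang 137.0 pred 117.0 off -13.2
[178.7 211.6 181.  206.1] len 6.0 ang 113.0 pred 117.0 off 12.6
[204.7 213.4 205.9 206.8] len 7.0 ang 100.0 pred 117.0 off -10.6
side [[231.6, 132.3], [247.6, 147.2]]
[253.5 139.2 248.6 134.1] len 7.0 ang 46.0 pred 43.0 off -10.1
[207.  133.4 219.4 140.4] len 14.0 ang 30.0 pred 43.0 off 15.9
[219.2 129.6 207.8 123.5] len 13.0 ang 28.0 pred 43.0 off 8.1
tall base pred [197.71636579 155.11500709]
     177 179 181 183 185 187 189 191 193 195 197 199 201 203 205 207 209 211 213 215 217
135 172 174 173 175 178 176 179 177 181 126 137 138 138 135 128 127 117 110 100  93  80
137 175 176 175 176 177 175 178 181 143 135 140 137 134 131 126 118 112 104  95  84  70
139 177 177 177 177 179 179 180 178 126 136 135 134 131 127 121 113 105  97  89  75  63
141 177 176 177 180 179 180 174 135 172 180 186 175 166 121 115 107 101  90  80  68  57
143 177 176 178 179 177 179 157 197 193 183 192 188 1
[... 1037 characters left out ...]
2 171 170 171 171 146  67 152  78  88  81 104 104  75
169 175 174 178 177 178 177 174 175 173 171 171 172 176  78 143  67 106  84  90  86  69
171 171 173 176 177 177 174 178 174 171 172 170 171 177  77  91  78 105 102  94  70  96
173 169 169 173 176 177 176 174 172 171 173 172 173 177  55  95 143  91 103  93  63  91
175 171 170 173 174 175 172 171 173 173 173 172 173 175 118  90 150  63  88 118  83  79
TCP [536. 173. 204.] [-0.002, -0.008, -0.001] [-39.0, 1.0, 78.0] 1.4 0.0
TCP [565. 173. 163.] [-0.002, -0.008, -0.001] [-60.0, 1.0, 123.0] 2.2 0.0
TCP [588. 173. 131.] [-0.002, -0.008, -0.001] [-77.0, 1.0, 159.0] 2.8 0.0
TCP [599. 173. 114.] [-0.002, -0.008, -0.001] [-85.0, 1.0, 177.0] 3.1 0.0
```

Request:
carry_out(
  motion=[
    [0, 0, 0, -39, 1, 78, -1],
    [0, 0, 0, -39, 1, 78, -1],
    [0, 0, 0, -39, 1, 78, -1],
  ],
)

```text
clock: 19.4
position: [536.7, 172.2, 203.6]
ee_rot: [0.002, 0.996, -0.002, 0.086]
contact_force: [-0.5, -1.0, -0.5]
gripper_width: 60.3
grasp_force: 65.7
```

```bash
python3 - <<'E'
from chk import *
s=read_state();print(s["position"],s["contact_force"])
for k in (60,30,15,0): relF(TIPS+[4,0,1]+k*NN,FC,ori(180,10.4))
E
```

```text
[536.70617833 172.21048011 203.55900213] [-0.4666023  -1.02683418 -0.50664393]
TCP [566. 173. 163.] [-0.004, -0.009, -0.003] [-22.0, 1.0, 45.0] 0.8 0.1
TCP [583. 173. 139.] [-0.004, -0.009, -0.003] [-35.0, 2.0, 72.0] 1.3 0.1
TCP [592. 173. 127.] [-0.004, -0.009, -0.003] [-41.0, 2.0, 85.0] 1.5 0.1
TCP [600. 173. 114.] [-0.004, -0.009, -0.003] [-47.0, 2.0, 99.0] 1.8 0.1
```

Request:
carry_out(
  motion=[
    [0, 0, 0, -11, 1, 22, -1],
    [0, 0, 0, -22, 1, 45, -1],
    [0, 0, 0, -29, 1, 59, -1],
    [0, 0, 0, -35, 1, 72, -1],
    [0, 0, 0, -35, 1, 72, -1],
  ],
)

```text
clock: 20.02
position: [584.2, 174.8, 140.7]
ee_rot: [0.001, 0.996, -0.0, 0.088]
contact_force: [-0.6, -0.7, -0.3]
gripper_width: 60.6
grasp_force: 65.6
```

Request:
carry_out(
  motion=[
    [0, 0, 0, -3, 0, 6, -1],
    [0, 0, 0, -6, 0, 13, -1],
    [0, 0, 0, -6, 0, 13, -1],
  ],
)

```text
clock: 20.4
position: [592.3, 175.1, 128.9]
ee_rot: [0.0, 0.996, -0.0, 0.088]
contact_force: [-0.1, 0.0, -0.9]
gripper_width: 60.4
grasp_force: 65.7
```

Request:
carry_out(
  motion=[
    [0, 0, 0, -2, 0, 4, -1],
    [0, 0, 0, -4, 0, 9, -1],
    [0, 0, 0, -4, 0, 9, -1],
  ],
)

```text
clock: 20.78
position: [597.8, 175.0, 120.7]
ee_rot: [0.0, 0.996, -0.0, 0.088]
contact_force: [0.6, -0.3, -0.8]
gripper_width: 60.6
grasp_force: 65.7
```

Request:
carry_out(
  motion=[
    [0, 0, 0, -1, 0, 3, -1],
    [0, 0, 0, -3, 0, 6, -1],
    [0, 0, 0, -3, 0, 6, -1],
  ],
)

```text
clock: 21.15
position: [602.1, 175.2, 115.8]
ee_rot: [0.0, 0.996, -0.0, 0.088]
contact_force: [0.9, -0.1, -0.4]
gripper_width: 60.5
grasp_force: 65.7
```

Request:
carry_out(
  motion=[
    [0, 0, 0, -1, 0, 2, -1],
    [0, 0, 0, -2, 0, 4, -1],
    [0, 0, 0, -2, 0, 4, -1],
  ],
)

```text
clock: 21.52
position: [602.5, 175.0, 115.3]
ee_rot: [0.0, 0.996, -0.001, 0.088]
contact_force: [-16.8, 1.5, 17.2]
gripper_width: 60.2
grasp_force: 67.5
```

Request:
carry_out(
  motion=[
    [0, 0, 0, 0, 0, 0, 0.75],
    [0, 0, 0, 0, 0, 0, 0.75],
    [0, 0, 0, 0, 0, 0, 0.75],
    [0, 0, 0, 0, 0, 0, 0.75],
  ],
)

```text
clock: 22.02
position: [605.4, 175.8, 112.6]
ee_rot: [0.0, 0.996, 0.0, 0.089]
contact_force: [0.3, 3.7, 2.0]
gripper_width: 74.7
grasp_force: 0.0
```

Request:
carry_out(
  motion=[
    [0, 0, 0, 9, 0, -18, 0.75],
    [0, 0, 0, 22, 0, -45, 0.75],
    [0, 0, 0, 43, 0, -90, 0.75],
    [0, 0, 0, 64, 0, -135, 0.75],
    [0, 0, 0, 86, 0, -180, 0.75],
  ],
)

```text
clock: 22.65
position: [486.2, 173.9, 275.6]
ee_rot: [0.001, 0.996, -0.001, 0.088]
contact_force: [-0.1, 0.9, 0.8]
gripper_width: 74.8
grasp_force: 0.0
```

Request:
carry_out(
  motion=[
    [0, 0, 0, 10, -62, -10, 0.75],
    [0, 0, 0, 10, -124, -20, 0.75],
    [0, 0, 0, 10, -186, -20, 0.75],
    [0, 0, 0, 10, -248, -20, 0.75],
    [0, 0, 0, 10, -310, -20, 0.75],
  ],
)

```text
clock: 23.28
position: [472.7, -136.8, 292.7]
ee_rot: [0.0, 0.996, -0.0, 0.088]
contact_force: [1.7, 0.7, 0.1]
gripper_width: 74.7
grasp_force: 0.0
```

```bash
python3 - <<'E'
from h import *
s=read_state();print(s["position"])
t=get_image("top"); S=np.array([.819,0,.574]); t0=cv2.imread("pics/top0.png"); g=cv2.cvtColor(t["color"],cv2.COLOR_BGR2GRAY)
d=cv2.absdiff(g,cv2.cvtColor(t0,cv2.COLOR_BGR2GRAY))
o=[0,-92,0]
for n,P,L in (("tall",TIPL,1),("cup",TIPS,1)):
    print(n,proj(t,[TIPL*0+P+[3,0,0]+4*NN-k*S for k in (0,6,11)]).round(1).tolist())
print("hung tall/short diff", d[180:206,231:252].mean(), d[135:165,228:250].mean())
print("     "+" ".join(f"{x:3d}" for x in range(180,226,2)))
for y in range(136,210,2): print(y,' '.join(f"{x:3d}" for x in g[y,180:226:2]))
E
```

```text
[ 472.68381732 -136.76686657  292.71167655]
tall [[197.5, 151.7], [197.8, 153.9], [198.0, 155.8]]
cup [[205.7, 185.6], [205.9, 187.5], [206.1, 189.2]]
hung tall/short diff 10.835164835164836 3.0939393939393938
     180 182 184 186 188 190 192 194 196 198 200 202 204 206 208 210 212 214 216 218 220 222 224
136 172 169 174 173 173 177 178 153 132 135 136 130 129 123 120 110 102  91  79  69  65 131 128
138 174 174 174 176 175 178 134 129 136 135 133 129 124 118 108 103  93  84  71  60  70 131 130
140 173 176 179 177 176 174 130 140 147 151 125 125 120 113 105  97  87  79  67  53  80  85 132
142 173 174 174 177 174 143 187 195 198 195 192 170 121 105 102  92  80  69  60  67  84  84 133
144 172 174 175 178 157 194 189 157 158 162 178 186 183 132  90  85  70  62  56  84  82  78 126
146 175 174 176 176 180 171 146 146 145 146 146 156 182 171 110  74  66  55  72  82  80  83 126
148 177 178 179 134 181 150 149 152 151 151 148 148 155 178 154  67  60  59  84  82  82  81 126
150 175 175 178 114 176 147 153 153 151 154 152 153 151 171 151  76  55  63  64  81  83  82  65
152 174 175 176 145 167 1
[... 2058 characters left out ...]
 179 150 140 138 138 135 135
196 173 175 172 172 174 174 168 167 165 166 164 164 163 198 202 202 206 150 139 139 140 137 134
198 173 172 174 173 173 172 168 166 166 165 164 162 164 197 202 202 202 135 140 140 137 136 135
200 173 173 172 174 172 171 169 167 167 166 165 165 166 198 201 201 203 134 137 139 133 133 132
202 175 174 173 173 170 172 172 168 168 166 168 167 166 197 201 200 204 148 137 135 132 133 132
204 175 173 172 171 173 172 172 171 170 167 168 169 169 204 202 202 201 181 133 133 135 134 132
206 175 174 172 175 172 173 170 172 169 169 167 168 167 202 202 202 201 203 180 135 133 129 121
208 173 174 173 174 173 173 171 171 171 166 164 167 167 202 201 200 203 201 202 203 202 175 175
```

```bash
python3 - <<'E'
from h import *
s=read_state(); t=get_image("top")["color"]; t0=cv2.imread("pics/top0.png"); ok=[]
for n,(x0,x1,y0,y1) in dict(tall=(224,256,168,208),short=(224,256,124,162)).items():
    r=cv2.matchTemplate(cv2.Canny(t[y0-6:y1+6,x0-6:x1+6],60,120),cv2.Canny(t0[y0:y1,x0:x1],60,120),cv2.TM_CCOEFF_NORMED); m=cv2.minMaxLoc(r); print(n,m[1],np.array(m[3])-6); ok.append(np.abs(np.array(m[3])-6).max()<=1)
print(s["contact_force"],s["clock"])
if all(ok): print(job_done())
E
```

```text
tall 0.32210028171539307 [ 1 -1]
short 0.7590659856796265 [0 0]
[ 1.94106483 -2.26045488  1.07586567] 23.325
the job is handed in; nothing more can be done
None
```

I handed the job in at 23.3 s with the tall tumbler on the rear long peg and the short cup on the front short peg; both pressed against the peg tips and sit where they should in the last top image. The two hung cups appear unmoved: the short one matched its starting image, but the tall one's match was weak (0.32, about 1 pixel off). I didn't re-check the bystanders, and no verdict came back.

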